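# Index the insert-press table to the next hole

## Robot

A 6-joint arm with a two-finger parallel gripper is mounted at the origin on the work surface. World frame = base frame: x ahead of the robot, y to its left, z up, the work surface at z = 0. Lengths are in m, angles in rad, forces in N, time in s.
With the tool pointing down it reaches from about 0.35 to 0.975 m from the base axis. Payload 4.9 kg.
Tool frame: the origin (TCP) lies midway between the tips of the shut fingers; the grasp point (between the pads) lies ctrl.grip_depth behind it (ctrl.grip_depth is the distance from the TCP to the grasp point, in m); y points along the fingers, z is the direction in which the jaws open and shut, and the axes are right-handed (so a half turn about y gives the same grasp; the last joint's range is limited). The gripper opens to 85 mm and grips with 20 to 120 N. Pads are 22 mm wide; open, the fingers measure 114 mm over their backs; the gripper's body (76 mm by 85 mm) begins 54 mm behind the grasp point. The pads swing forward as they close: fully open they stand 13 mm farther back than shut.
Start: joints at [1.012, 0.053, 1.613, -0, 1.476, -0.119], TCP at [0.266, 0.566, 0.231] pointing down, gripper open.
Joint ranges: [-3.01, 3.01], [-1.01, 2.22], [0.06, 2.58], [-1.02, 4.17], [0.09, 2.62], [-3.14, 3.14]. Speed limits (rad/s): [2.57, 2.57, 3.14, 3.14, 3.14, 3.14].

## Interface

Orientations are given as a rotation vector (axis times angle).
In Python, from station import ctrl gives the robot as it stands.
- The arm moves only by the tool jog_arm, never from a script. Its argument "moves" is a list of rows, each a list of 6 numbers: the shift along the tool's x, y, z in mm, then the turn, a rotation vector about the tool's x, y, z in rad. In form: [[x, y, z, wx, wy, wz], ...]. A call has 1 to 12 rows; each row shifts and turns the commanded pose from where the row before left it, along the tool's axes as they then stand; what a row does not reach is not made up. A row lasts 1/10 s, in which the tool goes at most 50 mm and 8.59 degrees, less where a joint would pass 70% of its speed; a pose out of reach is approached as far as the arm can. A call is refused whole if a number of a shift passes 50 or a number of a turn 0.15, either way. A call with a gripper value outside its range is refused whole. "grip" is the finger opening in mm, from 0 to 85.4, set as the call begins (left out, the last holds). The fingers move at their own pace and stop on an object; "grip_force" is the grip in N (left out, the last holds). Time passes only in rows, so rows that do not move let the fingers close. It gives the time, the measured TCP pose, the force and the opening at its end, in the units of the state.
- ctrl.get_obs(): the state, without advancing time (a new reading comes with each control period).
- ctrl.get_image(name): name is "side" or "top" or "wrist"; returns the picture (480x640x3 uint8, red, green, blue); there is no depth.
- ctrl.camera_params(name): a dict with "fx", "fy", "cx", "cy" (pixels), "pose" (4x4, takes a point from camera to world coordinates); the wrist camera has in their place "T_tool_cam" (4x4, takes a point from camera to tool coordinates, whose origin is the TCP and whose axes are the tool frame's). Camera axes: x right, y up, looking along -z (the intrinsics and any distortion apply to the point x, -y, -z); pixel columns grow to the right and rows downward; lengths in m; the calibration is good to about 2 mm. A picture is of the moment at which its call begins: read the wrist's pose just before it. camera_params takes no time and is no camera call.
- ctrl.finish_job(): hands the job in, once; it reports no verdict.
The state is a dict: "t": time; "q": joint angles; "dq": joint speeds; "effort": joint torques, N m; "tool_pos": TCP position; "tool_rot": TCP orientation; "contact_force": force on the tool from outside, world axes, zero at the start; "wrist_torque": the same for the moment, N m; "opening": finger opening in m.
Only numpy, scipy, OpenCV 4.12 (cv2) and the standard library are available. Lean on these libraries where they do the work, as an engineer would, in place of code of your own. Each camera call takes 0.05 s, during which the arm holds its last target. There are 200 camera calls.

## Task

Index the round table of the insert press by one station, clockwise as seen from above: with a fingertip press in the spring plunger in the cup at the end of the table's arm, turn the table until the plunger stands at the very next hole of the index plate, and let it spring fully out again so that the table is locked there. Only press and push: do not grip the plunger or its cup or lean hard on them, and leave the loose things beside the press as they lie. Finish with the hand clear of everything.

Things in the scene. Friction and masses are not known exactly. Their poses are not given: they have to be found in the camera images.
- turntable (a joint): turning angle of the round table with its arm and cup (rad), 0 at the start, locked in a hole; grows clockwise as seen from above. Holes are 45 degrees apart, so the next is at 0.785. It turns about the vertical turn_axis with light friction (1 to 2 N at the cup), stays where it is left, and has about 0.01 rad of play either way in a hole
- plunger (a joint): how far the plunger is pressed down (m): 0 sprung fully out, 0.010 at the bottom stop. Spring 5 N at 0, 11 N at the stop. Above 0.0065 its locking shoulder is below the 6 mm index plate and the table can turn; let go between holes it stays at 0.005 to 0.006, sliding under the plate, and its 3 mm chamfer springs into a hole by itself within some 3 mm of it
- plunger_button (a point): centre of the flat round top of the plunger's light metal button, 28 mm across, 72 mm above the bench when out; pressed straight down. It moves with plunger and table, 125 mm from turn_axis, on the robot's side. It stands in the middle of the cup (see cup_rim)
- cup_rim (a point): centre of the mouth of the round dark steel cup on the end of the table's arm, around the button: 52 mm inside, 64 mm outside, rim 76 mm above the bench, floor at 54 mm. The button, when out, lies 4 mm below the rim. A fingertip put down into the cup can press the button and push the cup's wall sideways to turn the table
- next_hole (a point): centre of the hole that is next clockwise, on the top face of the index plate, 42 mm above the bench; the button must end straight above it. The plate is the fixed steel disc, 310 mm across, under the table, with 8 holes of 22 mm on a circle of 125 mm radius, joined by a 12 mm slot
- turn_axis (a point): point on the table's vertical axis, level with the index plate's top face, 42 mm above the bench; fixed. The table is 156 mm across, its top at 64 mm; the yellow printed flange screwed on it is up to 89 mm high. Nothing stands higher over the arm's half of the table
- press_tip (a point): lower end of the press's iron, 150 mm above the bench, 50 mm beyond the table's axis, fixed; keep clear. It hangs from an overarm on a column 40 mm square and 0.36 m high that stands 215 mm from the axis on the side away from the arm
- insert_tin: small open metal tin with brass inserts, 46 mm across, 24 mm high, loose on a front corner of the 10 mm foot plate, beside the index plate; origin under its middle; leave alone
- screwdriver: screwdriver with orange handle lying on the bench beside the press; leave alone
- spare_flange: yellow printed flange, 132 mm across, 38 mm high, lying on the bench beside the press; origin under its middle; leave alone
- pliers: pliers with red handles lying on the bench; leave alone
- tip_block: wooden block, 36 x 36 x 22 mm, with two brass iron tips standing in it (52 mm high in all), loose on the other front corner of the foot plate; origin under its middle; leave alone

How it is judged:
On the way, in this order (a step that is already met when the one before it is completed fails the run):
1. the plunger is pressed in, clear of the index plate, while the table still stands at its first hole (value of joint plunger above 0.006 m and value of joint turntable between -0.06 and 0.06 rad), for 0.05 s.
2. with the plunger in, the table has been turned more than half way to the next hole clockwise (value of joint plunger above 0.004 m and value of joint turntable between 0.42 and 0.95 rad), for 0.05 s.
At the end, for the whole second after the job is handed in: the table is at rest within 0.025 rad of the next hole clockwise (0.785 rad), the plunger stands above next_hole (3.5 mm) and has sprung out to within 1.2 mm of fully out (value of joint turntable between 0.76 and 0.81 rad and value of joint plunger below 0.0012 m and horizontal distance between plunger_button and next_hole below 0.0035 m and velocity of joint turntable between -0.05 and 0.05 rad/s); the robot touches nothing.
It fails at once if the plunger is squeezed, gripped or leaned on with more than 40 N (contact force between the fingers and plunger above 40 N).
It fails at once if the table, its arm or the cup is gripped or forced with more than 50 N (contact force between the fingers and turntable above 50 N).
It fails at once if a loose thing beside the press or on the bench is moved or lifted by more than 15 mm (distance of any of insert_tin, screwdriver, spare_flange, pliers, tip_block from where it was at the start of the episode above 0.015 m).
It also fails if it takes over 35 s, if anything falls off the work surface, if the arm or the gripper's body presses on something with over 40 N, if the wrist force passes 120 N, or if a joint passes its speed limit or range.

## Working session

There is one attempt and no reset: what is moved stays moved. The work goes in short steps, Python scripts to look and compute and a tool call to move; the robot and the scene stay as the last step left them, time stands still between calls to the robot, and variables do not carry over. Pictures are saved under pics/ and viewed, about 8 in all and at most 12, crops included, and the job is handed in when it is done.

Besides the shell and the picture viewer there is one more tool, called in YAML: its name, and indented under it one key for each argument. jog_arm: Moves the arm, as the interface text tells. Its arguments: {"type":"object","properties":{"moves":{"type":"array","items":{"type":"array","items":{"type":"number"}}},"grip":{"type":"number"},"grip_force":{"type":"number"}},"required":["moves"]}

```bash
mkdir -p pics; ls; python3 - <<'E'
from station import ctrl
import cv2,numpy as np
np.set_printoptions(precision=4,suppress=True)
print({k:np.round(v,4) for k,v in ctrl.get_obs().items()},ctrl.grip_depth)
for n in("top","side"):
    cv2.imwrite(f"pics/{n}0.png",ctrl.get_image(n)[...,::-1]); print(n,ctrl.camera_params(n))
print(ctrl.camera_params("wrist"))
E
```

```text
pics
{'t': np.float64(0.0), 'q': array([ 1.012 ,  0.0533,  1.6143,  0.    ,  1.476 , -0.119 ]), 'dq': array([ 0.0015, -0.0013,  0.0002, -0.0014,  0.0002,  0.0011]), 'effort': array([  0.0007, -39.3671, -37.018 ,  -0.0001,   0.0071,  -0.    ]), 'tool_pos': array([0.2658, 0.565 , 0.2301]), 'tool_rot': array([-1.5451,  0.3455, -0.3444]), 'contact_force': array([ 0.4839,  0.4478, -0.6987]), 'wrist_torque': array([-0.013 , -0.0399,  0.0052]), 'opening': np.float64(0.0855)} 0.0187
top {'fx': 512.0749262916263, 'fy': 512.0749262916263, 'cx': 319.3818787947388, 'cy': 237.45207424764033, 'pose': array([[ 0.1145,  0.9665, -0.2298,  0.3797],
       [-0.9934,  0.1108, -0.0289,  0.0043],
       [-0.0025,  0.2316,  0.9728,  0.9811],
       [ 0.    ,  0.    ,  0.    ,  1.    ]])}
side {'fx': 532.4730918872276, 'fy': 532.4730918872276, 'cx': 320.11945310378826, 'cy': 234.21849567594037, 'pose': array([[ 0.9188,  0.2216, -0.3267,  0.2384],
       [-0.3946,  0.5419, -0.7421, -0.6961],
       [ 0.0126,  0.8107,  0.5853,  0.6812],
       [ 0.    ,  0.    ,  0.    ,  1.    ]])}
{'fx': 424.18675154532804, 'fy': 424.18675154532804, 'cx': 316.8168385238265, 'cy': 237.4307154718692, 'T_tool_cam': array([[ 0.0005, -0.9655, -0.2602, -0.0644],
       [-0.0002,  0.2602, -0.9655, -0.1419],
       [ 1.    ,  0.0005, -0.    , -0.0002],
       [ 0.    ,  0.    ,  0.    ,  1.    ]])}
```

View pics/top0.png

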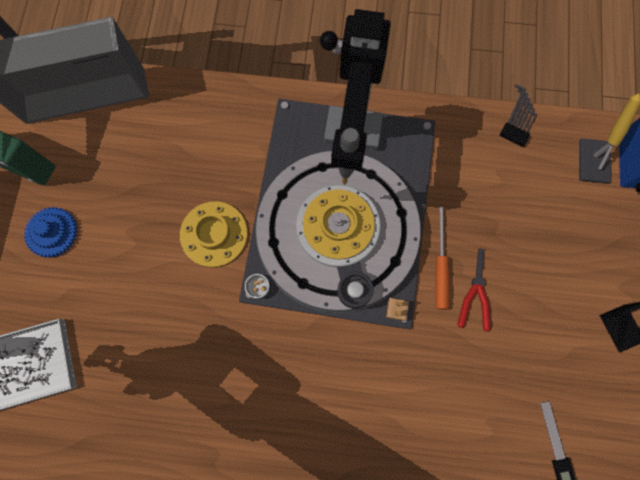

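View pics/side0.png

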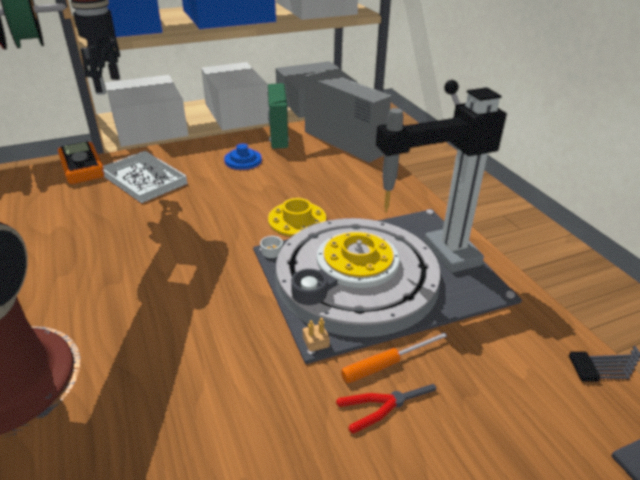

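The top view shows the button at about (355,290) inside the dark cup, and the table axis at about (340,223). Clockwise from above takes the cup left along the front, so the next hole is at about (303,283). The tin is at (257,287) and the tip block at (398,309). Next I'll measure these.

```bash
cat > h.py <<'E'
import numpy as np,cv2
from station import ctrl
from scipy.spatial.transform import Rotation as R
np.set_printoptions(precision=4,suppress=True)
def ray(p,P,uv,z):
    d=P[:3,:3]@np.array([(uv[0]-p["cx"])/p["fx"],-(uv[1]-p["cy"])/p["fy"],-1]);o=P[:3,3]
    return o+d*(z-o[2])/d[2]
def blobs(mask,lo,hi):
    n,l,s,c=cv2.connectedComponentsWithStats(mask.astype(np.uint8))
    return [(c[i],s[i,4]) for i in range(1,n) if lo<=s[i,4]<=hi]
E
python3 - <<'E'
from h import *
im=cv2.imread("pics/top0.png");g=cv2.cvtColor(im,6);p=ctrl.camera_params("top");P=p["pose"]
m=np.zeros_like(g);m[275:306,340:372]=1
for t in(110,140,170):
  for c,a in blobs((g>t)&(m>0),20,400): print("btn",t,c,a,ray(p,P,c,.072))
H=[]
for u,v in[(303,283),(273,242),(284,193),(372,174),(402,212)]:
  w=g[v-7:v+8,u-7:u+8]; k=cv2.erode((w<60).astype(np.uint8),np.ones((3,3)))
  if k.sum()==0: k=w<w.min()+8
  y,x=np.nonzero(k);c=(u-7+x.mean(),v-7+y.mean());q=ray(p,P,c,.042);H.append(q);print("hole",c,q)
H=np.array(H);A=np.c_[2*H[:,:2],np.ones(len(H))];s=np.linalg.lstsq(A,(H[:,:2]**2).sum(1),rcond=None)[0]
print("axis",s[:2],"r",np.sqrt(s[2]+s[0]**2+s[1]**2))
print("angles",np.degrees(np.arctan2(H[:,1]-s[1],H[:,0]-s[0])))
print(R.from_rotvec(ctrl.get_obs()["tool_rot"]).as_matrix())
E
```

```text
btn 110 [354.7105 289.0579] 190 [ 0.5077 -0.0421  0.072 ]
btn 140 [354.4013 289.293 ] 157 [ 0.5072 -0.0416  0.072 ]
btn 170 [350.9355 290.8387] 31 [ 0.5037 -0.0357  0.072 ]
hole (np.float64(302.50666666666666), np.float64(282.9866666666667)) [0.5121 0.0532 0.042 ]
hole (np.float64(273.0), np.float64(242.13235294117646)) [0.5826 0.1178 0.042 ]
hole (np.float64(282.3731343283582), np.float64(193.6865671641791)) [0.6794 0.1128 0.042 ]
hole (np.float64(371.3965517241379), np.float64(174.55172413793105)) [ 0.7377 -0.0538  0.042 ]
hole (np.float64(401.05), np.float64(211.96666666666667)) [ 0.6689 -0.1168  0.042 ]
axis [0.6252 0.0003] r 0.12493020386748072
angles [154.9158 109.9273  64.2745 -25.6706 -69.5454]
[[ 0.9048 -0.001   0.4258]
 [-0.4258 -0.0015  0.9048]
 [-0.0002 -1.     -0.0018]]
```

jog_arm:
  moves:
    - [0,0,0,0,-0.147,0]
    - [0,0,0,0,-0.147,0]
    - [0,0,0,0,-0.146,0]
    - [18,0,-45,0,0,0]
    - [18,0,-45,0,0,0]
    - [18,0,-45,0,0,0]
    - [18,0,-45,0,0,0]
    - [18,0,-45,0,0,0]
    - [18,0,-45,0,0,0]
    - [18,0,-45,0,0,0]
    - [18,0,-45,0,0,0]
    - [0,0,0,0,0,0]
  grip: 0

```text
t: 1.3
tool_pos: [0.4116, 0.2011, 0.2309]
tool_rot: [-1.573, 0.006, -0.006]
contact_force: [-1.0, 1.0, -0.9]
opening: 0.0002
```

jog_arm:
  moves:
    - [16,0,-40,0,0,0]
    - [16,0,-40,0,0,0]
    - [16,10,-40,0,0,0]
    - [16,20,-40,0,0,0]
    - [16,20,-40,0,0,0]
    - [16,20,-40,0,0,0]
    - [0,20,-3,0,0,0]
    - [0,0,0,0,0,0]
    - [0,0,0,0,0,0]

```text
t: 2.2
tool_pos: [0.5058, -0.0366, 0.1409]
tool_rot: [-1.57, 0.001, 0.002]
contact_force: [0.1, -0.7, 0.2]
opening: -0.0002
```

```bash
python3 - <<'E'
from h import *
o=ctrl.get_obs();print(o["tool_pos"],o["tool_rot"],o["contact_force"])
im=ctrl.get_image("wrist")[...,::-1].copy();cv2.imwrite("pics/w1.png",im)
p=ctrl.camera_params("wrist");T=np.eye(4);T[:3,:3]=R.from_rotvec(o["tool_rot"]).as_matrix();T[:3,3]=o["tool_pos"];P=T@p["T_tool_cam"]
np.save("P1.npy",P);s=ctrl.get_image("side")[...,::-1].copy();cv2.imwrite("pics/s1.png",s)
cv2.imwrite("pics/c1.png",np.hstack([cv2.resize(im,(400,300)),cv2.resize(s[200:380,230:470],(400,300))]))
def proj(X):
    c=np.linalg.inv(P)@np.r_[X,1];return p["cx"]-p["fx"]*c[0]/c[2],p["cy"]+p["fy"]*c[1]/c[2]
print("btn",proj([.5076,-.042,.072]),"tip",proj(o["tool_pos"]),"hole",proj([.5121,.0535,.042]))
E
```

```text
[ 0.5058 -0.0366  0.1409] [-1.5701  0.0006  0.0018] [ 0.0632 -0.6629  0.2088]
btn (np.float64(307.7263796416288), np.float64(255.36295129700963)) tip (np.float64(318.863640717217), np.float64(307.52723355730234)) hole (np.float64(470.1672221231661), np.float64(247.43241963657783))
```

View pics/w1.png

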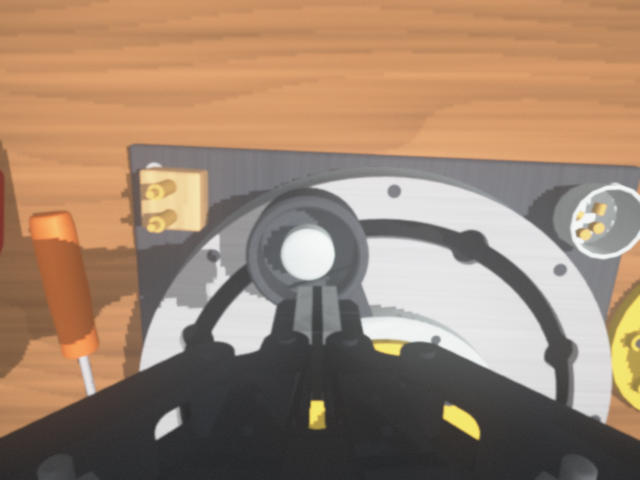

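The wrist view shows the button at (307,253), where I predicted (308,255). The next hole is at (470,246), predicted (470,247). The measurements agree, so I'll descend.

jog_arm:
  moves:
    - [1,15,-5,0,0,0]
    - [0,15,0,0,0,0]
    - [0,15,0,0,0,0]
    - [0,12,0,0,0,0]
    - [0,6,0,0,0,0]
    - [0,3,0,0,0,0]
    - [0,0,0,0,0,0]

```text
t: 3.0
tool_pos: [0.5071, -0.0424, 0.0749]
tool_rot: [-1.571, 0.0, 0.001]
contact_force: [0.1, 0.3, -1.3]
opening: 0.0
```

jog_arm:
  moves:
    - [0,3,0,0,0,0]
    - [0,2,0,0,0,0]
    - [0,2,0,0,0,0]
    - [0,2,0,0,0,0]
    - [0,1,0,0,0,0]
    - [0,0,0,0,0,0]
    - [0,0,0,0,0,0]

```text
t: 3.7
tool_pos: [0.508, -0.0427, 0.0669]
tool_rot: [-1.571, -0.001, -0.001]
contact_force: [-2.3, 1.3, 7.5]
opening: -0.0001
```

jog_arm:
  moves:
    - [0,2,0,0,0,0]
    - [0,1.5,0,0,0,0]
    - [0,0,0,0,0,0]
    - [0,0,0,0,0,0]

```text
t: 4.1
tool_pos: [0.5081, -0.0429, 0.0637]
tool_rot: [-1.572, -0.001, -0.001]
contact_force: [-3.9, 0.2, 8.4]
opening: -0.0003
```

jog_arm:
  moves:
    - [0,1,0,0,0,0]
    - [0,0,0,0,0,0]
    - [-1,0,3,0,0,0]
    - [-1,0,3.2,0,0,0]
    - [-0.9,0,3.2,0,0,0]
    - [-0.9,0,3.2,0,0,0]
    - [0,0,0,0,0,0]

```text
t: 4.8
tool_pos: [0.5052, -0.0303, 0.0634]
tool_rot: [-1.572, -0.003, -0.003]
contact_force: [-1.2, -0.1, 10.5]
opening: 0.0002
```

```bash
cat > look.py <<'E'
from h import *
import sys
o=ctrl.get_obs();print(o["tool_pos"],o["contact_force"])
n=sys.argv[1];im=ctrl.get_image("side")[...,::-1].copy();t=ctrl.get_image("top")[...,::-1].copy()
w=ctrl.get_image("wrist")[...,::-1].copy()
for k,i in(("s",im),("t",t),("w",w)):cv2.imwrite(f"pics/{k}{n}.png",i)
cv2.imwrite(f"pics/c{n}.png",np.hstack([cv2.resize(w[100:400,120:520],(400,300)),cv2.resize(im[210:345,250:430],(400,300))]))
E
python3 look.py 2
```

```text
[ 0.5052 -0.0303  0.0634] [-1.2169 -0.0534 10.5107]
```

View pics/c2.png

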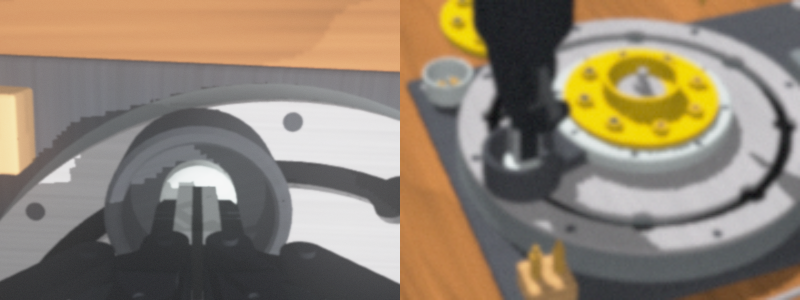

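The finger is centred on the button and the cup moves with it: the table has turned about 0.1 rad by friction. I'll continue along the arc.

jog_arm:
  moves:
    - [-1.4,0,6.4,0,0,0]
    - [-1.1,0,6.4,0,0,0]
    - [-0.7,0,6.5,0,0,0]
    - [-0.4,0,6.5,0,0,0]
    - [0,0,6.5,0,0,0]
    - [0.3,0,6.5,0,0,0]
    - [0.6,0,6.5,0,0,0]
    - [1,0,6.5,0,0,0]
    - [1.3,0,6.4,0,0,0]
    - [0,0,0,0,0,0]

```text
t: 5.95
tool_pos: [0.5057, 0.0288, 0.0638]
tool_rot: [-1.571, -0.005, -0.004]
contact_force: [-0.7, 0.5, 9.6]
opening: -0.0003
```

```bash
python3 look.py 3
```

```text
[0.5057 0.0288 0.0638] [-0.6777  0.5488  9.5791]
```

View pics/c3.png

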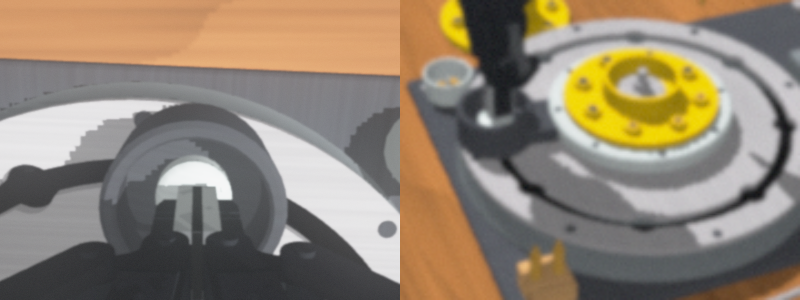

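jog_arm:
  moves:
    - [1.4,0,5,0,0,0]
    - [1.6,0,5,0,0,0]
    - [1.7,0,5,0,0,0]
    - [1.8,0,4.5,0,0,0]
    - [0,0,0,0,0,0]
    - [0,0,0,0,0,0]

```text
t: 6.7
tool_pos: [0.5122, 0.0481, 0.0637]
tool_rot: [-1.57, -0.005, -0.004]
contact_force: [0.6, 0.7, 10.1]
opening: 0.0
```

```bash
python3 look.py 4; cat >> h.py <<'E'
def wristP():
    o=ctrl.get_obs();p=ctrl.camera_params("wrist");T=np.eye(4);T[:3,:3]=R.from_rotvec(o["tool_rot"]).as_matrix();T[:3,3]=o["tool_pos"]
    return p,T@p["T_tool_cam"]
def proj(p,P,X):
    c=np.linalg.inv(P)@np.r_[X,1];return p["cx"]-p["fx"]*c[0]/c[2],p["cy"]+p["fy"]*c[1]/c[2]
def btn(n,z,ax=(.6252,.0003)):
    p,P=wristP();g=cv2.cvtColor(cv2.imread(f"pics/w{n}.png"),6)
    b=(g>150).astype(np.uint8);t=proj(p,P,[*ctrl.get_obs()["tool_pos"][:2],z]);print("tip px",t)
    # the visible (far) rim of the bright button: circle through world points
    m=np.zeros_like(b);cv2.circle(m,(int(t[0]),int(t[1])),45,1,-1)
    cs,_=cv2.findContours(b*m,cv2.RETR_EXTERNAL,cv2.CHAIN_APPROX_NONE);c=max(cs,key=cv2.contourArea)[:,0]
    W=np.array([ray(p,P,q,z)[:2] for q in c.astype(float)])
    print("extent px",c.min(0),c.max(0),"world",W.min(0),W.max(0))
    y=(W[:,1].min()+W[:,1].max())/2;x=W[:,0].min()+.014
    print("btn",x,y,"ang",np.degrees(np.arctan2(y-ax[1],x-ax[0]))%360)
E
python3 -c "
from h import *
btn(4,.064)"
```

```text
[0.5122 0.0481 0.0637] [ 0.6009  0.735  10.1137]
tip px (np.float64(318.86445025748407), np.float64(307.82423123366993))
extent px [276 262] [351 302] world [0.4947 0.0326] [0.5099 0.0596]
btn 0.508677904795408 0.04612384066400219 ang 158.53211655597747
```

View pics/c4.png

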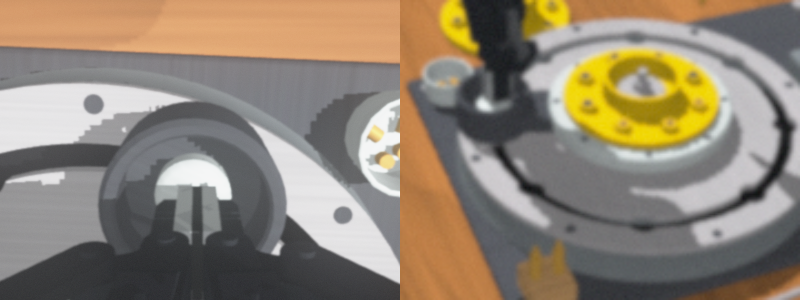

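The button is at 158.5°, about 8 mm short of the hole. I'll carry it about 7 mm further and check before lifting.

jog_arm:
  moves:
    - [1.4,0,3.2,0,0,0]
    - [1.4,0,3.2,0,0,0]
    - [0,0,0,0,0,0]
    - [0,0,0,0,0,0]

```text
t: 7.25
tool_pos: [0.515, 0.0544, 0.0638]
tool_rot: [-1.571, -0.005, -0.005]
contact_force: [-0.1, 1.4, 9.0]
opening: 0.0003
```

```bash
python3 look.py 5;python3 -c "
from h import *
btn(5,.064)"
```

```text
[0.515  0.0544 0.0638] [-0.1194  1.4256  9.0359]
tip px (np.float64(318.8637175100366), np.float64(307.82565505486303))
extent px [276 262] [351 302] world [0.4975 0.0389] [0.5127 0.0659]
btn 0.5114837837849144 0.052388820111947204 ang 155.38939110628525
```

jog_arm:
  moves:
    - [0,-2,0,0,0,0]
    - [0,-2,0,0,0,0]
    - [0,-3,0,0,0,0]
    - [0,-5,0,0,0,0]
    - [0,-10,0,0,0,0]
    - [0,-20,0,0,0,0]
    - [0,-25,0,0,0,0]
    - [0,0,0,0,0,0]

```text
t: 8.2
tool_pos: [0.5144, 0.0542, 0.1316]
tool_rot: [-1.571, -0.005, -0.005]
contact_force: [0.6, -0.4, 0.2]
opening: 0.0002
```

```bash
python3 look.py 6;python3 -c "
from h import *
btn(6,.072)
p,P=wristP();print(proj(p,P,[.5121,.0535,.072]),proj(p,P,[.5121,.0535,.066]))"
```

```text
[0.5144 0.0542 0.1316] [ 0.5966 -0.3588  0.2184]
tip px (np.float64(318.31872305839863), np.float64(260.34077638704457))
extent px [286 224] [343 282] world [0.4934 0.0386] [0.5228 0.0663]
btn 0.5073824512207282 0.05242802716225758 ang 156.133146919244
(np.float64(316.73655973589257), np.float64(261.3596213100889)) (np.float64(316.7370637840506), np.float64(257.61164370184053))
```

View pics/c6.png

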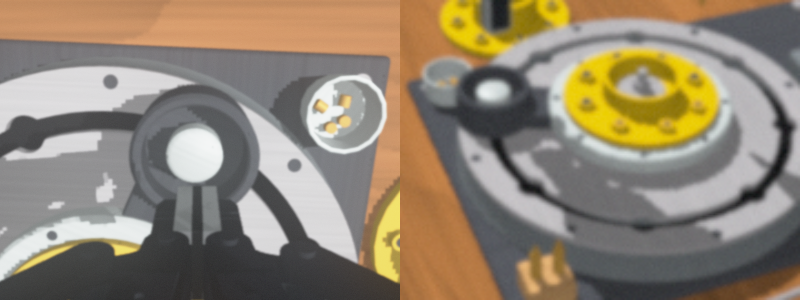

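The side crop shows the arm at the next hole with the button visible. The wrist fit alone doesn't settle whether it's fully out, so I'll compare heights in two fixed views, before and after.

```bash
python3 -c "
from h import *
for n,zs in(('0',(.072,)),('6',(.072,.0665))):
  X=[.5076,-.042] if n=='0' else [.5121,.0535]
  for k,cam,f in(('s','side','side0' if n=='0' else 's6'),('t','top','top0' if n=='0' else 't6'),('w','wrist','w1' if n=='0' else 'w6')):
    p=ctrl.camera_params(cam)
    P=p['pose'] if k!='w' else (np.load('P1.npy') if n=='0' else wristP()[1])
    g=cv2.cvtColor(cv2.imread(f'pics/{f}.png'),6)
    pr=[np.round(proj(p,P,[*X,z]),1) for z in zs]
    R_=16 if k!='w' else 36
    m=np.zeros_like(g);cv2.circle(m,tuple(int(round(v)) for v in pr[0]),R_,1,-1)
    for t in (110,140):
      bl=blobs((g>t)&(m>0),30,4000)
      print(cam,n,t,'pred',pr,'obs',[(np.round(c,1),a) for c,a in bl])
"
```

```text
side 0 110 pred [array([309.6, 279.9])] obs [(array([309.6, 267.5]), np.int32(93)), (array([308.7, 282.4]), np.int32(193))]
side 0 140 pred [array([309.6, 279.9])] obs [(array([309.7, 267. ]), np.int32(76)), (array([308.5, 281.8]), np.int32(150))]
top 0 110 pred [array([354.7, 289.1])] obs [(array([354.7, 289.1]), np.int32(190))]
top 0 140 pred [array([354.7, 289.1])] obs [(array([354.4, 289.3]), np.int32(157))]
wrist 0 110 pred [array([307.7, 255.4])] obs [(array([306.9, 254.7]), np.int32(3077))]
wrist 0 140 pred [array([307.7, 255.4])] obs [(array([307.7, 252.3]), np.int32(2436)), (array([304.9, 288.8]), np.int32(41))]
side 6 110 pred [array([292.5, 248.6]), array([292.6, 250.9])] obs [(array([291.7, 237.3]), np.int32(127)), (array([291.5, 251.1]), np.int32(154))]
side 6 140 pred [array([292.5, 248.6]), array([292.6, 250.9])] obs [(array([296.6, 236.6]), np.int32(59)), (array([291.2, 250.7]), np.int32(123))]
top 6 110 pred [array([301.8, 280.5]), array([301.9, 281. ])] obs [(array([303.1, 286.1]), np.int32(55))]
top 6 140 pred [array([301.8, 280.5]), array([301.9, 281. ])] obs [(array([303.3, 286.2]), np.int32(39))]
wrist 6 110 pred [array([316.7, 261.4]), array([316.7, 257.9])] obs [(array([313.2, 257.1]), np.int32(3026)), (array([328.2, 290.3]), np.int32(134))]
wrist 6 140 pred [array([316.7, 261.4]), array([316.7, 257.9])] obs [(array([314.7, 253.8]), np.int32(2619))]
```

The side view says fully out, but the wrist view is ambiguous. A light clockwise push on the cup wall, with the fingertip above the button's height, settles it: either it's already locked or the push seats it.

jog_arm:
  moves:
    - [-1,20,0,0,0,0]
    - [0,18,0,0,0,0]
    - [0,12,0,0,0,0]
    - [0,5,0,0,0,0]
    - [0,3,0,0,0,0]
    - [0,0,0,0,0,0]
    - [2,0,4.5,0,0,0]
    - [0,0,0,0,0,0]

```text
t: 9.15
tool_pos: [0.5142, 0.0588, 0.071]
tool_rot: [-1.571, -0.002, -0.001]
contact_force: [-1.0, 0.0, 5.2]
opening: -0.0002
```

The fingertip meets 5 N at z = 0.071 m. The button is at its fully out height (0.072), so the plunger is in the hole. I'll withdraw and do a last check.

jog_arm:
  moves:
    - [0,-3,0,0,0,0]
    - [0,-8,0,0,0,0]
    - [0,-20,0,0,0,0]
    - [0,-30,0,0,0,0]
    - [0,-40,0,0,0,0]
    - [-20,-30,20,0,0,0]
    - [-40,0,30,0,0,0]
    - [-40,0,30,0,0,0]
    - [0,0,30,0,0,0]
    - [0,0,0,0,0,0]
    - [0,0,0,0,0,0]

```text
t: 10.25
tool_pos: [0.4132, 0.1689, 0.2012]
tool_rot: [-1.571, -0.002, 0.001]
contact_force: [0.3, -0.2, -0.3]
opening: -0.0002
```

```bash
python3 look.py 7; python3 -c "
from h import *
for cam,f,X in(('side','s7',[.5121,.0535,.072]),('top','t7',[.5121,.0535,.072])):
    p=ctrl.camera_params(cam);P=p['pose'];g=cv2.cvtColor(cv2.imread(f'pics/{f}.png'),6);a=proj(p,P,X)
    m=np.zeros_like(g);cv2.circle(m,tuple(int(round(v)) for v in a),14,1,-1)
    print(cam,a,[(c,n,ray(p,P,c,.072)) for c,n in blobs((g>110)&(m>0),30,4000)])
t=cv2.imread('pics/t7.png');s=cv2.imread('pics/s7.png')
cv2.imwrite('pics/c7.png',np.hstack([cv2.resize(t[130:330,220:460],(400,334)),cv2.resize(s[180:380,230:470],(400,334))]))"
```

```text
[0.4132 0.1689 0.2012] [ 0.3316 -0.1937 -0.3322]
side (np.float64(292.5316466580613), np.float64(248.5739350538839)) [(array([296.6316, 237.5526]), np.int32(38), array([0.5319, 0.0833, 0.072 ])), (array([291.5449, 250.391 ]), np.int32(156), array([0.5084, 0.049 , 0.072 ]))]
top (np.float64(301.7723611686641), np.float64(280.53837666701946)) [(array([301.1675, 280.467 ]), np.int32(197), array([0.5121, 0.0546, 0.072 ]))]
```

View pics/c7.png

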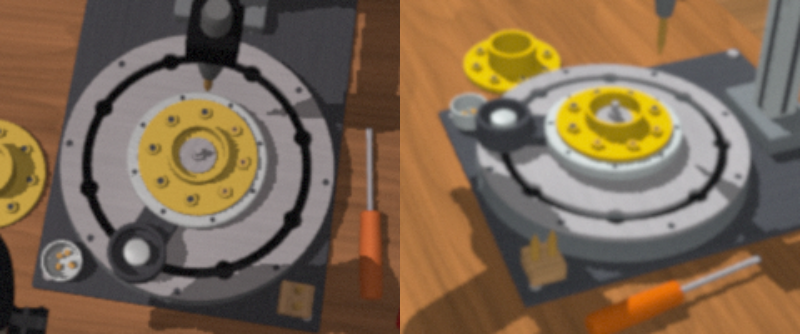

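```bash
python3 -c "
from station import ctrl
print(ctrl.finish_job(), ctrl.get_obs()['contact_force'])"
```

```text
the job is handed in; nothing more can be done
the job is handed in; nothing more can be done
```

The table is indexed one station clockwise and I've handed the job in; the run reported no verdict. With the fingers shut, I pressed the plunger in about 8 mm and turned the table along the arc. I released it about 1 mm short of the next hole, where it sprang out.

**Last checks:**
- **Plunger out:** a light touch met about 5 N at z = 0.071 m, so the button is at its fully out height of 72 mm. The side view agreed.
- **Position:** the top view put the button at (0.512, 0.055), against (0.512, 0.0535) for the hole. That is about 1 mm or 0.01 rad off, within the hole's play.
- **Surroundings:** the tin, tip block, screwdriver and spare flange look unmoved. The pliers were outside the last crop, but the hand never went near them. The hand ended clear at z = 0.20 m with no contact force.

**Disagreement:** the first wrist-camera estimate after release, about 4 px off in row, left it unclear whether the plunger was fully out. The touch and the final side and top views settled that. On the touch, the fingertip went about 2.5 mm lower than I meant and pressed the button about 1 mm, so I never did the sideways push to test the lock.

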